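# Slide a test card home in a flatbed card reader and start the reading

### The arm

A 6-joint arm with a two-finger parallel gripper is mounted at the origin on the work surface. World frame = base frame: x ahead of the robot, y to its left, z up, the work surface at z = 0. Lengths are in m, angles in rad, forces in N, time in s.
With the tool pointing down it reaches from about 0.35 to 0.775 m from the base axis. Payload 7.3 kg.
Tool frame: the origin (TCP) lies at the very end of the fingers, on their centre line; the grasp point (between the pads) lies 19 mm behind it; z points along the fingers, y is the line along which they close (so a half turn about z gives the same grasp; the last joint's range is limited). The gripper opens to 92 mm and grips with 3 to 60 N. Pads are 19 mm wide; open, the fingers measure 130 mm over their backs; the gripper's body (75 mm by 190 mm) begins 47 mm behind the grasp point.
Start: joints at [-1.326, 0.342, 1.524, -0, 1.275, -0.146], TCP at [0.2, -0.485, 0.227] pointing down, gripper open.
Joint ranges: [-2.53, 2.53], [-0.77, 2.02], [0.04, 2.7], [-1, 4.14], [0.28, 2.66], [-3.11, 3.11]. Speed limits (rad/s): [2.57, 2.57, 3.14, 3.14, 3.14, 3.14].

### API

Orientations are given as a unit quaternion [w, x, y, z].
In Python, from rig import robot, vision gives the robot as it stands.
- The arm moves only by the shell command python3 -m inch 'ROWS' [FORCE]. ROWS is JSON, a list of rows, each a list of 7 numbers: the turn, a rotation vector about the world's x, y, z each as a share of 1.5 rad, from -1 to 1, then the shift along the world's x, y, z each as a share of 0.1 m, from -1 to 1, then the finger opening in mm, from 0 to 91.8. A call has exactly 5 rows; each row is the pose to reach, as a shift and turn from the pose commanded when the call began; what a row does not reach only later rows make up. A row lasts 1/12 s, in which the tool goes at most 41.7 mm and 7.16 degrees, less where a joint would pass 70% of its speed; a pose out of reach is approached as far as the arm can. A call with a number of a shift or a turn outside -1 to 1 is refused whole. A call with a gripper value outside its range is refused whole. The fingers move at their own pace and stop on an object; FORCE is the grip in N (left out, the last holds). Time passes only in rows, so rows that repeat a pose let the fingers close, or fill a call up. It gives the time, the measured TCP pose, the force, the opening and the grip force at its end, in the units of the state.
- robot.read_state(): the state, without advancing time (a new reading comes with each control period).
- vision.grab_frame(name): name is "scene" or "top" or "wrist"; returns the picture (480x640x3 uint8, red, green, blue); there is no depth.
- vision.get_calibration(name): a dict with "camera_matrix" (3x3 intrinsics, pixels), "origin" and "attitude" of the camera in the world. Camera axes: x right, y up, looking along -z (the intrinsics and any distortion apply to the point x, -y, -z); pixel columns grow to the right and rows downward; lengths in m; the calibration is good to about 2 mm. A picture is of the moment at which its call begins: read the wrist's pose just before it. get_calibration takes no time and is no camera call; for the wrist camera it gives the pose at the moment of the call.
- robot.hand_in(): hands the job in; it is judged then, once.
The state is a dict: "time": time; "joints": joint angles; "joint_vel": joint speeds; "effort": joint torques, N m; "eef_pos": TCP position; "ee_rot": TCP orientation; "wrist_force": force on the tool from outside, world axes, zero at the start; "wrist_torque": the same for the moment, N m; "gripper_width": finger opening in m; "grasp_force": force on a finger pad.
Only numpy, scipy, OpenCV 4.12 (cv2) and the standard library are available. Lean on these libraries where they do the work, as an engineer would, in place of code of your own. Each camera call takes 0.05 s, during which the arm holds its last target. There are 200 camera calls.

### The job

Load the flat white test card into the card reader: with fingertips pressed lightly on its top, drag it over the deck, between the guide rails and under the bridge, and keep pushing through the stiff carriage until the card is fully home against the end stop. Then press the reader's round start button fully down once and let go. The card is brittle, so never press hard on it or lift it, and leave the other things on the bench where they are.

Things in the scene. Friction and masses are not known exactly. Their poses are not given: they have to be found in the camera images.
- reader: Flatbed card reader, fixed. Origin on the bench below the slot's mouth, on its centre line; +x is the feeding direction, z up. Flat slick grey deck, top 12 mm above the bench, 260 mm wide (y +-130), from x = -250 mm on under it all. White housing on the deck: cheeks beside the slot, x 6 to 85 mm, 45 mm above the bench; behind them a box, x 85 to 220 mm, 55 mm high.
- mouth (a point): Middle of the slot's mouth, on the deck; axes as the reader's. The slot is a lane 84 mm wide with the deck as floor; a bridge crosses it from x = 0 to 30 mm, underside 10 mm above the deck, top 45 mm above the bench. Two steel guide rails on the deck, 10 mm high, 8 mm thick, flare from the mouth (inner faces at y = +-42 mm) to y = +-71 mm at x = -53 mm.
- stop (a point): Point on the deck in the lane, 65 mm past the mouth, open from above: where the face of the dark metal carriage (70 mm wide, 13 mm high) is when it is at its end stop. At first it stands 15 to 20 mm short of this. The carriage slides in +x, resists with about 5 N (7 to 12 N down on the card drives it: press harder only if it slips) and stays where left.
- home (a point): Point on the deck, on the lane's centre line, 5 mm past the mouth; axes as the reader's. The card's origin is here when the card is fully home: its leading edge has pushed the carriage to its end stop, and the card shows 55 mm outside the mouth.
- card: Brittle flat card, 120 (x) x 80 (y) x 3 mm, 40 to 85 g; origin at the centre of its underside. On the deck, +x (round spots) towards the slot, up to 0.4 rad askew; ribs at its -x edge. Rubbery face: finger friction 0.65 to 1.2, underside slick (0.1 to 0.2). Cracks at 22 N total finger force, sideways included. 8 N down drags it. 1 mm deeper adds 5 to 15 N.
- start_top (a point): Centre of the top of the round grey start button (28 mm across) in a black collar 44 mm across, on the reader's housing at x = 135, y = +70 mm; its top is 77 mm above the bench when up.
- start (a joint): Travel of the start button: 0 = up, 0.006 m = fully down; sprung, about 5 N holds it fully down; it counts as pressed from 0.0045 m.
- rack: White rack with upright sample tubes, 60 x 200 mm, 108 mm high, on the bench. Bystander. Origin under its centre.
- vial: Small capped vial, 24 mm across, 42 mm high, standing on the deck's edge beside the guide rails. Bystander. Origin under its centre.
- cap: Loose white tube cap, 22 mm across, 12 mm high, on the deck's other edge. Bystander. Origin under its centre.
- notebook: Notebook, 150 x 105 x 12 mm, on the bench. Bystander.
- pen: Pen, 130 mm long, 10 mm thick, on the bench. Bystander.
- cup: Specimen jar, 60 mm across, 70 mm high, on the bench. Bystander.
- tipbox: Box of pipette tips, 85 x 120 mm, 59 mm high, on the bench. Bystander.
Not all that is in view belongs to the job. There is more than one size of the card; the one meant has the size given above.

How it is judged:
On the way, in this order (a step that is already met when the one before it is completed fails the run):
1. the card is fully home in the reader (x of card in the frame of home above -0.0025 m and horizontal distance between card and home below 0.005 m and angle between the x axis of card and the x axis of reader, either way round below 0.06 rad), for 0.3 s.
2. the start button is pressed down (value of joint start above 0.0045 m), for 0.05 s.
At the end, for the whole second after the job is handed in: The card lies still and flat in the lane, fully home: no more than 2.5 mm short of the end stop, within 5 mm of the home point and 0.06 rad of the lane's direction; the start button has been pressed after that and is up again (all of step 1 and z of card in the frame of home below 0.002 m and linear speed of card below 0.01 m/s and value of joint start below 0.0015 m); the robot touches nothing.
It fails at once if the fingers press on the card with more than 22 N (it cracks) (contact force between the fingers and card above 22 N).
It fails at once if the card is lifted or tipped off the deck (z of card in the frame of home above 0.015 m or z of card in the frame of home below -0.006 m or angle between card's own z axis and vertical above 0.15 rad).
It fails at once if the start button is pressed before the card is home (value of joint start above 0.003 m and x of card in the frame of home below -0.004 m).
It fails at once if a bystander is moved by more than 15 mm (distance of any of rack, vial, cap, notebook, pen, cup, tipbox from where it was at the start of the episode above 0.015 m).
It also fails if it takes over 58 s, if anything falls off the work surface, if the arm or the gripper's body presses on something with over 40 N, if the wrist force passes 120 N, or if a joint passes its speed limit or range.

## Working session

There is one attempt and no reset: what is moved stays moved. The work goes in short steps, Python scripts to look and compute and a shell command to move; the robot and the scene stay as the last step left them, time stands still between calls to the robot, and variables do not carry over. Pictures are saved under pics/ and viewed, at most 10 in all, crops included, and the job is handed in when it is done.

```bash
mkdir -p pics; ls; cat > h.py <<'E'
import numpy as np, cv2
from scipy.spatial.transform import Rotation as R
from rig import robot, vision
def rot(q): 
    q=np.array(q,float)
    return q if q.shape==(3,3) else R.from_quat(q[[1,2,3,0]]).as_matrix()
def ray(cal,uv,z):
    K=np.array(cal["camera_matrix"]); d=np.array(cal.get("distortion",np.zeros(5)),float)
    p=cv2.undistortPoints(np.array(uv,float).reshape(-1,1,2),K,d).reshape(-1,2)
    v=np.c_[p[:,0],-p[:,1],-np.ones(len(p))]@rot(cal["attitude"]).T
    o=np.array(cal["origin"]); return o+v*((z-o[2])/v[:,2])[:,None]
def save(name,f):
    cv2.imwrite(f"pics/{f}.png",cv2.cvtColor(vision.grab_frame(name),cv2.COLOR_RGB2BGR))
E
python3 - <<'E'
from h import *
for n in("top","scene","wrist"): 
    print(n,vision.get_calibration(n)); save(n,n+"0")
print(robot.read_state())
E
```

```text
pics
top {'camera_matrix': array([[465.35413922,   0.        , 322.88498728],
       [  0.        , 465.35413922, 240.03712196],
       [  0.        ,   0.        ,   1.        ]]), 'origin': array([0.38483265, 0.05385299, 1.33328017]), 'attitude': array([ 0.71651727,  0.01265571, -0.03257831, -0.69669325])}
scene {'camera_matrix': array([[561.79537162,   0.        , 328.60341811],
       [  0.        , 561.79537162, 242.5841805 ],
       [  0.        ,   0.        ,   1.        ]]), 'origin': array([ 0.79245619, -0.4889547 ,  1.17055375]), 'attitude': array([0.93067822, 0.24733671, 0.07192873, 0.25978617])}
wrist {'camera_matrix': array([[391.14708213,   0.        , 316.8582299 ],
       [  0.        , 391.14708213, 240.73879121],
       [  0.        ,   0.        ,   1.        ]]), 'origin': array([ 0.27226561, -0.4570485 ,  0.38366076]), 'attitude': array([ 0.82235515, -0.11943978,  0.08109648, -0.55035398])}
{'time': 0.15, 'joints': array([-1.32598359e+00,  3.42541390e-01,  1.52476441e+00, -4.22463194e-05,
        1.27536628e+00, -1.46006746e-01]), 'joint_vel': array([ 6.66795058e-04, -2.52816332e-03, -2.35062677e-03, -2.45414463e-04,
       -7.34106039e-04,  6.90079956e-05]), 'effort': array([ 7.01881854e-04, -4.31468976e+01, -2.44353855e+01,  7.16474117e-02,
        5.38277335e-02, -9.61306614e-05]), 'eef_pos': array([ 0.19993311, -0.48513531,  0.22622723]), 'ee_rot': array([-5.38059725e-04,  9.80966853e-01,  1.94174512e-01, -4.68328109e-05]), 'wrist_force': array([ 0.14728523, -0.99380249, -0.75033067]), 'wrist_torque': array([ 0.02986469, -0.00429646,  0.00688584]), 'grasp_force': 0.0, 'gripper_width': 0.0918390126790551}
```

View pics/top0.png

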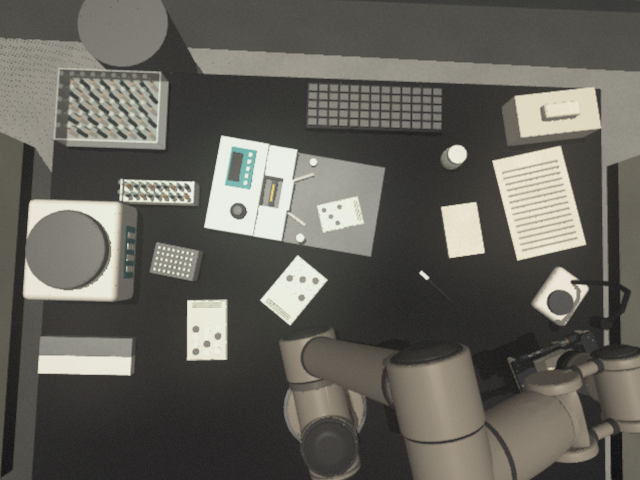

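View pics/scene0.png

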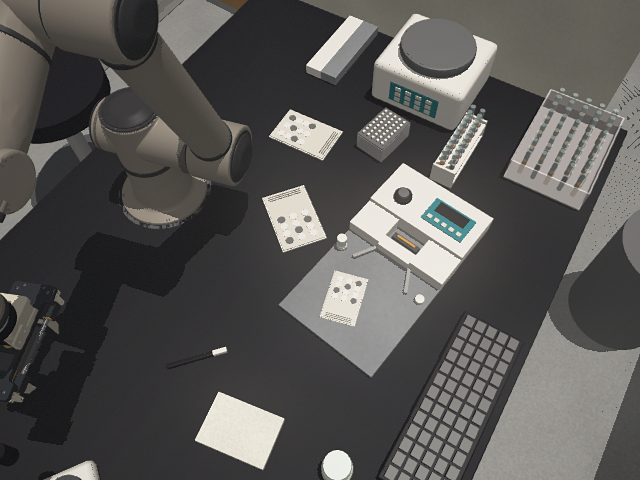

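The top view shows the reader with its mouth near (290,195) and feed direction to the left. The small card on the deck is at about (341,214), the start button at (238,211), and the far deck corners at (385,168) and (372,256). Next I measure these.

```bash
cat >> h.py <<'E'
def frame(c1,c2):  # deck back corners (y=-130),(y=+130) -> mouth, R2
    y=(c2-c1)[:2]; y/=np.linalg.norm(y); x=np.array([y[1],-y[0]])
    return (c1+c2)[:2]/2+.25*x, np.c_[x,y]
E
python3 - <<'E'
from h import *
c=vision.get_calibration("top")
k=ray(c,[(385,168),(372,256)],.012); m,M=frame(k[0],k[1])
print(k,"width",np.linalg.norm(k[0]-k[1]),"mouth",m,"yaw",np.arctan2(M[1,0],M[0,0]))
im=cv2.imread("pics/top0.png"); g=cv2.cvtColor(im,cv2.COLOR_BGR2GRAY)
sub=(g>160).astype(np.uint8); sub[:, :312]=0; sub[:,372:]=0; sub[:190]=0; sub[238:]=0
sub=cv2.morphologyEx(sub,cv2.MORPH_CLOSE,np.ones((9,9)))
cs,_=cv2.findContours(sub,0,2); cc=max(cs,key=cv2.contourArea)
bp=cv2.boxPoints(cv2.minAreaRect(cc)); w=ray(c,bp,.015); print(bp,"\n",w)
print("sides",np.linalg.norm(w[0]-w[1]),np.linalg.norm(w[1]-w[2]))
print("card in reader",(w.mean(0)[:2]-m)@M,"world",w.mean(0))
print("spot/button", (ray(c,[(238,211)],.077)[:,:2]-m)@M, ray(c,[(238,211)],.077))
print((ray(c,[(300,238),(313,162),(292,213),(296,180)],.02)[:,:2]-m)@M)
E
cat > /dev/null; python3 -c "
from scipy.spatial.transform import Rotation as R
print(R.from_quat([0.980966853,0.194174512,0,0]).as_matrix())"
```

```text
[[ 0.68346012 -0.15585997  0.012     ]
 [ 0.4285314  -0.12340559  0.012     ]] width 0.25698626342025815 mouth [0.58756786 0.10836561] yaw 1.444169802954517
[[312. 190.]
 [364. 190.]
 [364. 237.]
 [312. 237.]] 
 [[ 0.61214429  0.0528204   0.015     ]
 [ 0.61693308 -0.09613879  0.015     ]
 [ 0.48189193 -0.09904221  0.015     ]
 [ 0.47757327  0.04896854  0.015     ]]
sides 0.14903614477605148 0.13507235751401636
card in reader [-0.13576519  0.02347459] world [ 0.54713564 -0.02334802  0.015     ]
spot/button [[0.13527635 0.0674005 ]] [[0.53779084 0.25107078 0.077     ]]
[[-0.03978675  0.11002284]
 [-0.04244018 -0.11075153]
 [-0.00631655  0.04339397]
 [-0.00268176 -0.05172219]]
[[ 0.9245925   0.38095763  0.        ]
 [ 0.38095763 -0.9245925   0.        ]
 [ 0.          0.         -1.        ]]
```

```bash
python3 -m inch '[[0,0,0.07,0.14,0.18,0.04,30],[0,0,0.14,0.28,0.36,0.08,30],[0,0,0.21,0.42,0.54,0.12,30],[0,0,0.28,0.56,0.72,0.16,30],[0,0,0.35,0.7,0.9,0.2,30]]'
python3 -m inch '[[0,0,0.07,0.14,0.18,0.04,30],[0,0,0.14,0.28,0.36,0.08,30],[0,0,0.21,0.42,0.54,0.12,30],[0,0,0.28,0.56,0.72,0.16,30],[0,0,0.35,0.7,0.9,0.2,30]]'
python3 -m inch '[[0,0,0,0.14,0.18,0.04,30],[0,0,0,0.28,0.36,0.08,30],[0,0,0,0.42,0.54,0.12,30],[0,0,0,0.56,0.72,0.16,30],[0,0,0,0.7,0.9,0.2,30]]'
python3 -m inch '[[0,0,0,0.2,0.2,0,30],[0,0,0,0.4,0.4,0,30],[0,0,0,0.6,0.6,0,30],[0,0,0,0.8,0.8,0,30],[0,0,0,1,0.9,0,30]]'
python3 -m inch '[[0,0,0,0.1,0.2,0,30],[0,0,0,0.2,0.4,0,30],[0,0,0,0.3,0.6,0,30],[0,0,0,0.3,0.8,0,30],[0,0,0,0.3,0.8,0,30]]'
python3 - <<'E'
from h import *
s=robot.read_state(); print(s["eef_pos"],s["ee_rot"],s["wrist_force"],vision.get_calibration("wrist")); save("wrist","w1")
print(vision.get_calibration("wrist")["origin"])
E
```

```text
time: 0.57
eef_pos: [0.2704, -0.3944, 0.2467]
ee_rot: [-0.0, 0.896, 0.444, 0.0]
wrist_force: [-0.8, -1.0, 1.1]
gripper_width: 0.0629
grasp_force: 0.0
time: 0.98
eef_pos: [0.3405, -0.3043, 0.2668]
ee_rot: [-0.0, 0.75, 0.662, 0.0]
wrist_force: [0.5, 0.4, 0.1]
gripper_width: 0.0316
grasp_force: 0.0
time: 1.4
eef_pos: [0.4105, -0.2143, 0.2868]
ee_rot: [-0.0, 0.752, 0.66, -0.0]
wrist_force: [0.4, -0.4, 1.1]
gripper_width: 0.0301
grasp_force: 0.0
time: 1.82
eef_pos: [0.5107, -0.1231, 0.2866]
ee_rot: [-0.0, 0.751, 0.66, 0.0]
wrist_force: [-0.4, 0.3, -0.6]
gripper_width: 0.0299
grasp_force: 0.0
time: 2.23
eef_pos: [0.5401, -0.0423, 0.2862]
ee_rot: [-0.001, 0.751, 0.661, 0.0]
wrist_force: [0.8, 0.1, 1.1]
gripper_width: 0.0302
grasp_force: 0.0
[ 0.54007513 -0.04226549  0.28624966] [-9.14759667e-04  7.50500004e-01  6.60869787e-01  1.81741780e-04] [0.77853261 0.07122948 1.1301678 ] {'camera_matrix': array([[391.14708213,   0.        , 316.8582299 ],
       [  0.        , 391.14708213, 240.73879121],
       [  0.        ,   0.        ,   1.        ]]), 'origin': array([0.5505544 , 0.0331461 , 0.44388433]), 'attitude': array([ 0.9876315 , -0.14345405,  0.00934211, -0.06259146])}
[0.55042652 0.03164299 0.44390136]
```

View pics/w1.png

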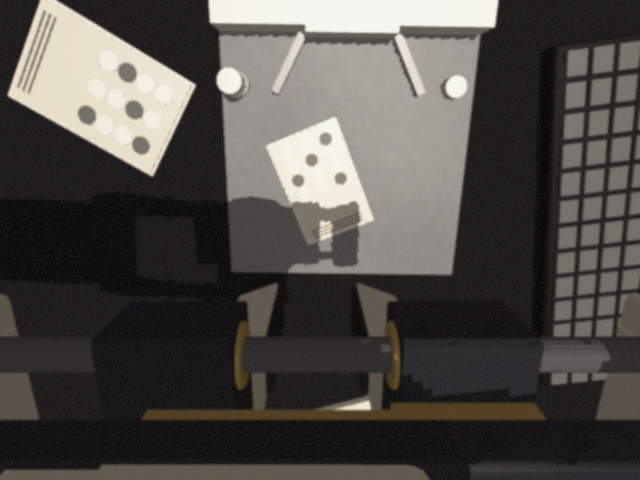

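The wrist view shows the reader head on. The rear deck corners are at (232,273) and (453,275). The card corners are at (335,117), (266,147), (308,245) and (373,217), and the rail ends are at (277,93) and (420,94).

```bash
python3 - <<'E'
from h import *
c=vision.get_calibration("wrist")
k=ray(c,[(453,275),(232,273)],.012); m,M=frame(k[0],k[1])
print(k,"width",np.linalg.norm(k[0]-k[1]),"mouth",m,"yaw",np.arctan2(M[1,0],M[0,0]))
f=lambda uv,z:(ray(c,uv,z)[:,:2]-m)@M
e=ray(c,[(218,36),(232,273),(479,38),(453,275)],.012)
for a,b in((0,1),(2,3)): d=(e[a]-e[b]); print("side yaw",np.arctan2(d[1],d[0]))
print("rail tops: ends, mouth",f([(277,93),(420,94),(303,34),(397,36)],.022).round(3))
w=ray(c,[(335,117),(266,147),(308,245),(373,217)],.015)
print("sides",[np.linalg.norm(w[i]-w[i-1]).round(4) for i in range(4)])
d=w[0]+w[1]-w[2]-w[3]; print("card yaw",np.arctan2(d[1],d[0]),"ctr",w.mean(0),"reader",(w.mean(0)[:2]-m)@M)
y=np.arctan2(d[1],d[0]); print("pt -35:",w.mean(0)[:2]-.035*np.array([np.cos(y),np.sin(y)]))
E
```

```text
[[ 0.68844372 -0.1584773   0.012     ]
 [ 0.42955256 -0.12287516  0.012     ]] width 0.26132766423842235 mouth [0.59305705 0.10699288] yaw 1.4341357232384055
side yaw 1.4369665500786732
side yaw 1.440849083691404
rail tops: ends, mouth [[-0.051  0.073]
 [-0.05  -0.072]
 [ 0.003  0.046]
 [ 0.002 -0.045]]
sides [np.float64(0.1159), np.float64(0.0794), np.float64(0.1181), np.float64(0.0803)]
card yaw 1.8305215908331312 ctr [ 0.54681206 -0.03076519  0.015     ] reader [-0.1427739   0.02704626]
pt -35: [ 0.55580059 -0.06459131]
```

```bash
python3 -m inch '[[0,0,0.06,0.03,-0.04,-0.2,30],[0,0,0.12,0.06,-0.08,-0.4,30],[0,0,0.18,0.1,-0.12,-0.6,30],[0,0,0.24,0.15,-0.2,-0.8,30],[0,0,0.257,0.15,-0.2,-1,30]]'
python3 -m inch '[[0,0,0,0,0,-0.2,30],[0,0,0,0,0,-0.4,30],[0,0,0,0,0,-0.6,30],[0,0,0,0,0,-0.8,30],[0,0,0,0,0,-1,30]]'
python3 -m inch '[[0,0,0,0,0,-0.15,30],[0,0,0,0,0,-0.3,30],[0,0,0,0,0,-0.45,30],[0,0,0,0,0,-0.52,30],[0,0,0,0,0,-0.52,30]]'
python3 -m inch '[[0,0,0,0,0,-0.05,30],[0,0,0,0,0,-0.1,30],[0,0,0,0,0,-0.13,30],[0,0,0,0,0,-0.15,30],[0,0,0,0,0,-0.15,30]]'
python3 - <<'E'
from h import *
s=robot.read_state(); print(s["eef_pos"],s["ee_rot"],s["wrist_force"]); save("wrist","w2")
E
```

```text
time: 2.7
eef_pos: [0.5554, -0.0677, 0.1857]
ee_rot: [0.001, 0.61, 0.792, -0.0]
wrist_force: [0.1, -0.3, -0.8]
gripper_width: 0.0301
grasp_force: 0.0
time: 3.12
eef_pos: [0.5547, -0.0667, 0.0858]
ee_rot: [0.0, 0.612, 0.791, -0.0]
wrist_force: [-0.0, -0.3, 0.9]
gripper_width: 0.0301
grasp_force: 0.0
time: 3.53
eef_pos: [0.5538, -0.0661, 0.0332]
ee_rot: [-0.001, 0.612, 0.791, -0.001]
wrist_force: [-1.4, 0.1, -0.0]
gripper_width: 0.03
grasp_force: 0.0
time: 3.95
eef_pos: [0.5549, -0.0654, 0.0196]
ee_rot: [-0.0, 0.611, 0.791, -0.0]
wrist_force: [0.2, -0.1, -0.3]
gripper_width: 0.03
grasp_force: 0.0
[ 0.55488736 -0.06540117  0.01958786] [-7.10805321e-05  6.11197315e-01  7.91478259e-01 -4.08930248e-05] [ 0.23181645 -0.05111218 -0.31073383]
```

View pics/w2.png

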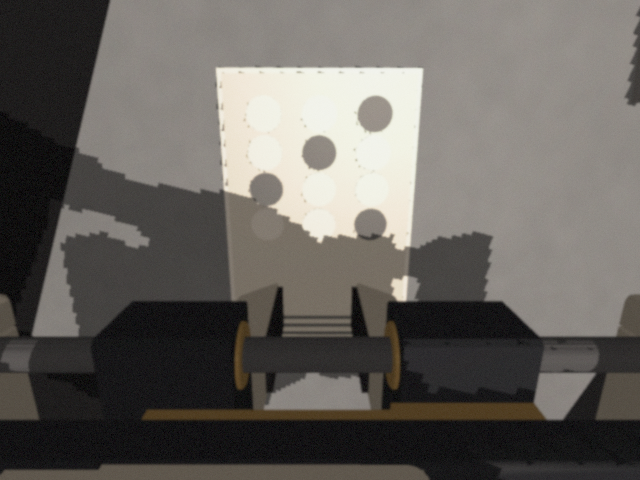

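The card now lies square to the tool. Its edges are symmetric about the fingers (about 233 and 408 at row 300) and its leading edge is at row 68. The ribs sit behind the fingertips.

```bash
python3 - <<'E'
from h import *
c=vision.get_calibration("wrist"); s=robot.read_state(); p=s["eef_pos"]; q=s["ee_rot"]; T=rot(q)
w=ray(c,[(217,69),(422,69),(233,300),(408,300),(318,320)],.015)-p
print((w@T).round(4)); print(p)
E
```

```text
[[ 0.0963 -0.0379  0.0048]
 [ 0.0963  0.0406  0.0048]
 [-0.0004 -0.0377  0.0048]
 [-0.0004  0.0417  0.0048]
 [-0.0105  0.0008  0.0048]]
[ 0.55505369 -0.06538955  0.01981634]
```

```bash
python3 -m inch '[[0,0,0,0,0.03,-0.01,30],[0,0,0,0,0.03,-0.02,30],[0,0,0,0,0.03,-0.03,30],[0,0,0,0,0.03,-0.035,30],[0,0,0,0,0.03,-0.035,30]]'
python3 -m inch '[[0,0,0,0,0,-0.002,30],[0,0,0,0,0,-0.004,30],[0,0,0,0,0,-0.006,30],[0,0,0,0,0,-0.008,30],[0,0,0,0,0,-0.01,30]]'
python3 -m inch '[[0,0,0,0,0,-0.001,30],[0,0,0,0,0,-0.002,30],[0,0,0,0,0,-0.003,30],[0,0,0,0,0,-0.004,30],[0,0,0,0,0,-0.005,30]]'
```

```text
time: 4.42
eef_pos: [0.555, -0.0624, 0.0161]
ee_rot: [-0.0, 0.611, 0.791, 0.0]
wrist_force: [-0.3, -0.3, -0.4]
gripper_width: 0.03
grasp_force: 0.0
time: 4.83
eef_pos: [0.555, -0.0625, 0.0153]
ee_rot: [0.0, 0.611, 0.791, 0.0]
wrist_force: [-1.0, -0.0, 2.3]
gripper_width: 0.0302
grasp_force: 1.4
time: 5.25
eef_pos: [0.5554, -0.0625, 0.0152]
ee_rot: [0.0, 0.611, 0.791, 0.0]
wrist_force: [-1.1, -0.0, 6.7]
gripper_width: 0.0297
grasp_force: 3.3
```

```bash
python3 -m inch '[[0,0,-0.01,0.01,0.01,-0.001,30],[0,0,-0.03,0.02,0.03,-0.001,30],[0,0,-0.055,0.04,0.05,-0.001,30],[0,0,-0.08,0.06,0.075,-0.001,30],[0,0,-0.1,0.07,0.09,-0.001,30]]'
```

```text
time: 5.67
eef_pos: [0.5628, -0.0535, 0.0153]
ee_rot: [0.001, 0.669, 0.743, 0.0]
wrist_force: [-1.1, -0.8, 6.1]
gripper_width: 0.03
grasp_force: 3.0
```

```bash
python3 -m inch '[[0,0,-0.03,0.02,0.03,-0.001,30],[0,0,-0.07,0.05,0.06,-0.001,30],[0,0,-0.11,0.08,0.1,-0.001,30],[0,0,-0.145,0.1,0.13,-0.001,30],[0,0,-0.163,0.105,0.137,-0.001,30]]'
python3 - <<'E'
from h import *
s=robot.read_state(); c=vision.get_calibration("wrist"); print(s["eef_pos"],s["ee_rot"],s["wrist_force"],c["origin"],c["attitude"]); save("wrist","w3")
E
```

```text
time: 6.08
eef_pos: [0.5734, -0.0395, 0.0153]
ee_rot: [0.001, 0.755, 0.655, 0.001]
wrist_force: [-0.5, -0.0, 6.7]
gripper_width: 0.0298
grasp_force: 3.4
[ 0.57343683 -0.03952749  0.01525364] [7.91291756e-04 7.55250221e-01 6.55435842e-01 5.78440494e-04] [-0.49953917 -0.03066746  6.70282174] [0.58457133 0.03604804 0.17278616] [ 0.98701858 -0.14429089  0.00891984 -0.0699635 ]
```

View pics/w3.png

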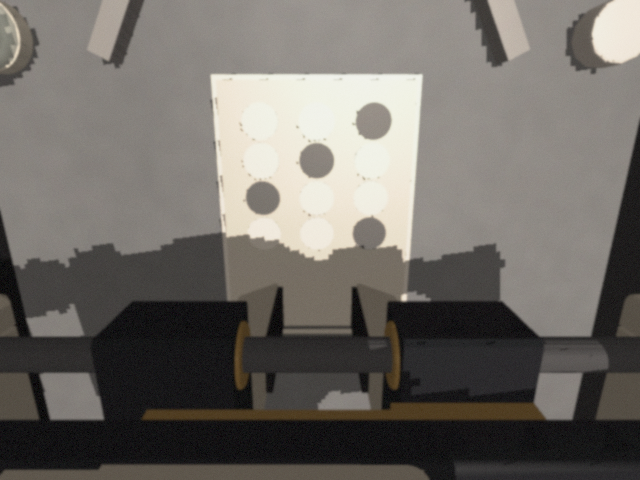

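The card is square to the tool, with its leading edge at row 75 spanning columns 211 to 422. The rail ends, about (88..112,55) and (505..528,57), are centred near column 308, so the card is slightly right of the lane.

```bash
python3 - <<'E'
from h import *
im=cv2.imread("pics/w3.png"); c=vision.get_calibration("wrist"); s=robot.read_state(); p=s["eef_pos"]; T=rot(s["ee_rot"])
g=cv2.cvtColor(im,cv2.COLOR_BGR2GRAY).astype(int)
def edge(r,a,b,sgn):
    d=sgn*(g[r,a+3:b]-g[r,a:b-3]); return a+1.5+np.argmax(d)
def line(rows,a,b,sgn,z,lab):
    u=[(edge(r,*(f(r) if (f:=a) else 0),sgn),r) for r in rows]
    w=(ray(c,u,z)-p)@T; k=np.polyfit(w[:,0],w[:,1],1); res=w[:,1]-np.polyval(k,w[:,0])
    ok=abs(res)<2*res.std()+1e-4; k=np.polyfit(w[ok,0],w[ok,1],1)
    print(lab,"slope",k[0].round(4),"y@x=.09",np.polyval(k,.09).round(4),"res",res[ok].std().round(5))
line(range(85,220,6),lambda r:(195,240),0,1,.015,"card L")
line(range(85,220,6),lambda r:(395,440),0,-1,.015,"card R")
line(range(250,420,8),lambda r:(int(-45+.21*r)-18 if r>310 else max(0,int(-45+.21*r)-18),int(-45+.21*r)+25),0,1,.012,"deck L")
line(range(170,290,6),lambda r:(int(640-(r-120)*.197)-25,min(639,int(640-(r-120)*.197)+22)),0,-1,.012,"deck R")
w=(ray(c,[(111,62),(504,62),(88,53),(528,50)],.022)-p)@T; print("rail ends",w.round(4))
w=(ray(c,[(211,75),(422,75)],.015)-p)@T; print("lead",w.round(4))
print(2*np.arctan2(s["ee_rot"][2],s["ee_rot"][1]))
E
```

```text
card L slope -0.0016 y@x=.09 -0.0391 res 0.00011
card R slope -0.0006 y@x=.09 0.0402 res 0.00012
deck L slope 0.0014 y@x=.09 -0.1317 res 0.00105
deck R slope -0.0018 y@x=.09 0.1276 res 0.00012
rail ends [[ 0.0974 -0.072  -0.0069]
 [ 0.0974  0.0671 -0.0066]
 [ 0.1003 -0.0796 -0.0069]
 [ 0.1013  0.0751 -0.0066]]
lead [[ 0.0939 -0.0387  0.0002]
 [ 0.0939  0.0401  0.0004]]
1.4287670428396557
```

```bash
python3 -m inch '[[0,0,0,-0.01,0.03,0,30],[0,0,0,-0.01,0.1,0,30],[0,0,0,0.005,0.18,0,30],[0,0,0,0.014,0.25,0,30],[0,0,0,0.021,0.3,0,30]]'
python3 -m inch '[[0,0,0,0.005,0.04,0,30],[0,0,0,0.01,0.08,0,30],[0,0,0,0.016,0.12,0,30],[0,0,0,0.02,0.14,0,30],[0,0,0,0.021,0.15,0,30]]'
python3 - <<'E'
from h import *
s=robot.read_state(); c=vision.get_calibration("wrist"); print(s["eef_pos"],s["ee_rot"],s["wrist_force"]); save("wrist","w4")
E
```

```text
time: 6.55
eef_pos: [0.5754, -0.0095, 0.0153]
ee_rot: [0.001, 0.754, 0.656, 0.001]
wrist_force: [0.4, -1.2, 5.1]
gripper_width: 0.0301
grasp_force: 3.0
time: 6.97
eef_pos: [0.5775, 0.0053, 0.0153]
ee_rot: [0.001, 0.754, 0.656, 0.001]
wrist_force: [-0.7, -1.5, 6.3]
gripper_width: 0.0299
grasp_force: 3.0
[0.57749084 0.00532347 0.01527072] [8.19312148e-04 7.54392783e-01 6.56422509e-01 5.89719077e-04] [-0.67820426 -1.5041043   6.29133788]
```

View pics/w4.png

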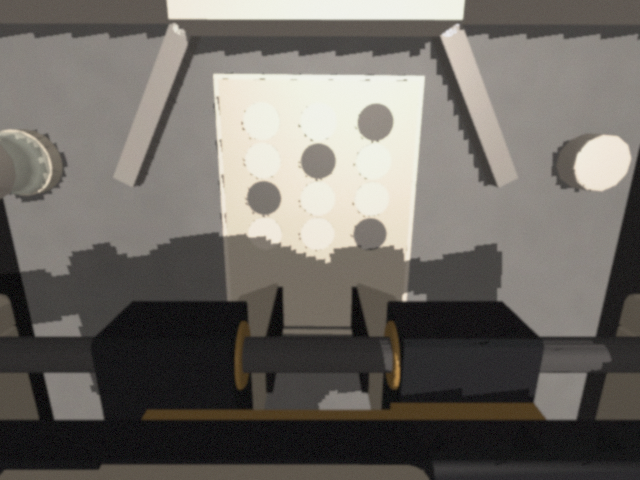

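The card is centred between the rails to within a few pixels: card centre column 319, rail centre about 315. The mouth is at row ~37.

```bash
python3 - <<'E'
from h import *
c=vision.get_calibration("wrist"); s=robot.read_state(); p=s["eef_pos"]; T=rot(s["ee_rot"])
w=(ray(c,[(113,178),(517,180),(135,187),(497,187),(187,38),(442,38)],.022)-p)@T; print("rails",w.round(4))
w=(ray(c,[(214,75),(424,75),(228,290),(406,290)],.015)-p)@T; print("card",w.round(4))
E
```

```text
rails [[ 0.0565 -0.0774 -0.0069]
 [ 0.0557  0.0779 -0.0066]
 [ 0.053  -0.0694 -0.0069]
 [ 0.053   0.0705 -0.0066]
 [ 0.105  -0.0444 -0.0068]
 [ 0.1051  0.0444 -0.0066]]
card [[ 0.0939 -0.0376  0.0002]
 [ 0.0939  0.0409  0.0004]
 [ 0.0068 -0.038   0.0002]
 [ 0.0067  0.0398  0.0004]]
```

```bash
python3 -m inch '[[0,0,0,-0.01,0.01,-0.001,30],[0,0,0,-0.006,0.04,-0.001,30],[0,0,0,0.002,0.09,-0.001,30],[0,0,0,0.009,0.14,-0.001,30],[0,0,0,0.015,0.18,-0.001,30]]'
python3 -m inch '[[0,0,0,0.01,0.07,0,30],[0,0,0,0.02,0.14,0,30],[0,0,0,0.03,0.21,0,30],[0,0,0,0.04,0.28,0,30],[0,0,0,0.05,0.35,0,30]]'
python3 -m inch '[[0,0,0,0,0,-0.001,30],[0,0,0,0,0,-0.002,30],[0,0,0,0,0,-0.002,30],[0,0,0,0,0,-0.002,30],[0,0,0,0,0,-0.002,30]]'
```

```text
time: 7.43
eef_pos: [0.5791, 0.0233, 0.0153]
ee_rot: [0.001, 0.754, 0.656, 0.001]
wrist_force: [0.9, -0.2, 6.9]
gripper_width: 0.0297
grasp_force: 3.3
time: 7.85
eef_pos: [0.5841, 0.0583, 0.0153]
ee_rot: [0.001, 0.755, 0.656, 0.001]
wrist_force: [-0.9, -0.3, 7.4]
gripper_width: 0.0298
grasp_force: 3.3
time: 8.27
eef_pos: [0.5842, 0.0586, 0.0153]
ee_rot: [0.001, 0.755, 0.656, 0.001]
wrist_force: [-1.0, 1.9, 7.7]
gripper_width: 0.0299
grasp_force: 3.7
```

```bash
python3 -m inch '[[0,0,0,0,0,-0.001,30],[0,0,0,0,0,-0.002,30],[0,0,0,0,0,-0.002,30],[0,0,0,0,0,-0.002,30],[0,0,0,0,0,-0.002,30]]'
python3 -m inch '[[0,0,0,0.002,0.015,0,30],[0,0,0,0.004,0.03,0,30],[0,0,0,0.006,0.045,0,30],[0,0,0,0.009,0.06,0,30],[0,0,0,0.011,0.075,0,30]]'
```

```text
time: 8.68
eef_pos: [0.5842, 0.0585, 0.0153]
ee_rot: [0.001, 0.755, 0.656, 0.001]
wrist_force: [-0.4, 1.0, 8.6]
gripper_width: 0.0302
grasp_force: 4.4
time: 9.1
eef_pos: [0.5854, 0.0647, 0.0152]
ee_rot: [0.002, 0.754, 0.657, 0.0]
wrist_force: [-0.9, -7.3, 9.0]
gripper_width: 0.03
grasp_force: 4.4
```

```bash
python3 -m inch '[[0,0,0,0.002,0.015,-0.001,30],[0,0,0,0.004,0.03,-0.001,30],[0,0,0,0.006,0.045,-0.001,30],[0,0,0,0.009,0.06,-0.001,30],[0,0,0,0.011,0.075,-0.001,30]]'
python3 - <<'E'
from h import *
s=robot.read_state(); c=vision.get_calibration("wrist"); save("wrist","w5"); print(s["eef_pos"],s["wrist_force"])
im=cv2.imread("pics/w5.png"); cv2.imwrite("pics/w5.png",im[:340])
E
```

```text
time: 9.52
eef_pos: [0.5865, 0.0718, 0.0153]
ee_rot: [0.002, 0.754, 0.656, 0.0]
wrist_force: [-2.4, -6.0, 9.2]
gripper_width: 0.0298
grasp_force: 4.8
[0.5865233  0.07179243 0.01525551] [-2.40955616 -6.00866436  9.21887324]
```

View pics/w5.png

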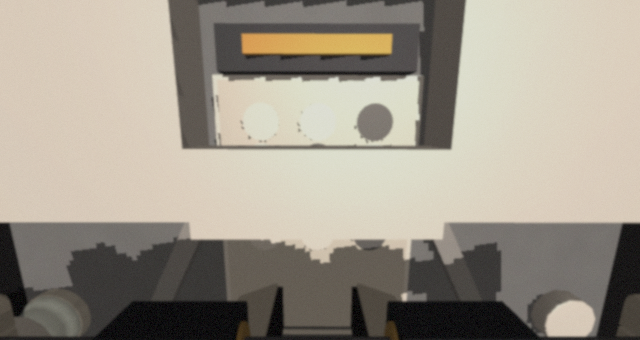

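The card is in the lane, straight (columns 213 to 420, leading edge still at row 75, so no slip) and in contact with the carriage. The bridge's rear edge is at row 149.

```bash
python3 - <<'E'
from h import *
c=vision.get_calibration("wrist"); s=robot.read_state(); p=s["eef_pos"]; T=rot(s["ee_rot"])
b=((ray(c,[(318,149),(318,239)],.045)-p)@T)[:,0]; l=((ray(c,[(213,75),(419,75)],.015)-p)@T)
print("bridge",b,"lead",l.round(4),"lead reader x",l[:,0].mean()-b[0]+.03,l[:,0].mean()-b[1])
E
```

```text
bridge [0.0687614  0.03888828] lead [[ 0.0939 -0.038   0.    ]
 [ 0.0939  0.039   0.0002]] lead reader x 0.05515765586134143 0.05503077619831947
```

```bash
python3 -m inch '[[0,0,0,0.002,0.015,0,30],[0,0,0,0.004,0.03,0,30],[0,0,0,0.006,0.045,0,30],[0,0,0,0.009,0.06,0,30],[0,0,0,0.011,0.075,0,30]]'
python3 -m inch '[[0,0,0,0.001,0.008,0,30],[0,0,0,0.002,0.016,0,30],[0,0,0,0.003,0.024,0,30],[0,0,0,0.004,0.03,0,30],[0,0,0,0.004,0.03,0,30]]'
python3 - <<'E'
from h import *
s=robot.read_state(); save("wrist","w6"); print(s["eef_pos"],s["wrist_force"])
im=cv2.imread("pics/w6.png"); g=cv2.cvtColor(im,cv2.COLOR_BGR2GRAY).astype(int)
for u in(235,290,350,405): 
    col=g[30:200,u]; d=col[3:]-col[:-3]; print(u,"lead row",31.5+d[:80].argmax(),"bridge rear",31.5+60+d[60:].argmax())
E
```

```text
time: 9.98
eef_pos: [0.5876, 0.0793, 0.0153]
ee_rot: [0.002, 0.754, 0.656, 0.0]
wrist_force: [-0.9, -6.2, 10.0]
gripper_width: 0.0303
grasp_force: 4.9
time: 10.4
eef_pos: [0.588, 0.0819, 0.0153]
ee_rot: [0.002, 0.754, 0.657, 0.0]
wrist_force: [-1.1, -9.0, 9.6]
gripper_width: 0.0303
grasp_force: 5.0
[0.58795497 0.08185379 0.01526988] [-1.06353795 -9.01259185  9.59749624]
235 lead row 80.5 bridge rear 180.5
290 lead row 77.5 bridge rear 180.5
350 lead row 81.5 bridge rear 180.5
405 lead row 76.5 bridge rear 180.5
```

```bash
python3 -m inch '[[0,0,0,0.001,0.005,0,30],[0,0,0,0.001,0.01,0,30],[0,0,0,0.002,0.015,0,30],[0,0,0,0.002,0.015,0,30],[0,0,0,0.002,0.015,0,30]]'
python3 - <<'E'
from h import *
c=vision.get_calibration("wrist");s=robot.read_state(); save("wrist","w7"); p=s["eef_pos"]; T=rot(s["ee_rot"]); print(p,s["wrist_force"])
im=cv2.imread("pics/w7.png"); cv2.imwrite("pics/w7c.png",cv2.resize(im[30:270,160:480],None,fx=2,fy=2))
E
```

```text
time: 10.87
eef_pos: [0.5881, 0.0832, 0.0152]
ee_rot: [0.002, 0.754, 0.656, -0.0]
wrist_force: [-0.5, -9.0, 10.4]
gripper_width: 0.0297
grasp_force: 4.9
[0.58812449 0.08319633 0.01523315] [-0.53297338 -8.99708308 10.4142983 ]
```

View pics/w7c.png

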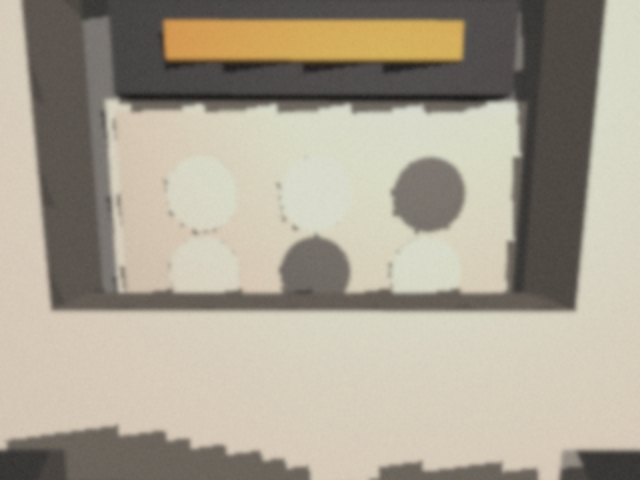

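The card leading edge sits at full-image row ~80, square to the lane and touching the carriage. The bridge's rear top edge is at about row 185. Sideways force stays at 9 N, so the fingers have begun slipping against a hard stop; I confirm the position.

```bash
python3 - <<'E'
from h import *
c=vision.get_calibration("wrist"); s=robot.read_state(); p=s["eef_pos"]; T=rot(s["ee_rot"])
b=((ray(c,[(318,184.5)],.045)-p)@T)[:,0]; l=((ray(c,[(213,79.5),(419,81.5)],.015)-p)@T)
print("bridge",b,"lead",l.round(4),"lead reader x",l[:,0]-b[0]+.03)
w=(ray(c,[(186,180),(446,180)],.045)-p)@T; print("lane y",w[:,1])
g=cv2.cvtColor(cv2.imread("pics/w7.png"),cv2.COLOR_BGR2GRAY).astype(int)
L=[(207+np.argmax(g[r,208:225]-g[r,205:222]),r) for r in range(90,170,6)]
R_=[(411+np.argmax(g[r,410:427]-g[r,413:430]),r) for r in range(90,170,6)]
for u in(L,R_):
    w=(ray(c,u,.015)-p)@T; print(np.polyfit(w[:,0],w[:,1],1), np.median(w[:,1]))
E
```

```text
bridge [0.05744422] lead [[ 0.0923 -0.038  -0.0001]
 [ 0.0917  0.0391  0.0001]] lead reader x [0.06487105 0.06421348]
lane y [-0.04175026  0.04286228]
[ 0.00575354 -0.03877721] -0.03834826958849247
[0.01674086 0.03797165] 0.039147018398074475
```

```bash
python3 -m inch '[[0,0,0,0,0,0.02,30],[0,0,0,0,0,0.1,30],[0,0,0,0,0,0.3,30],[0,0,0,0,0,0.6,30],[0,0,0,0,0,0.9,30]]'
python3 -m inch '[[0,0,0,0,0,0.3,30],[0,0,0,0,0,0.5,30],[0,0,0,0,0,0.5,30],[0,0,0,0,0,0.5,30],[0,0,0,0,0,0.5,30]]'
python3 - <<'E'
from h import *
c=vision.get_calibration("wrist"); s=robot.read_state(); p=s["eef_pos"]; print(p,s["wrist_force"],c["origin"]); save("wrist","w8")
E
```

```text
time: 11.33
eef_pos: [0.5862, 0.0856, 0.1043]
ee_rot: [-0.001, 0.754, 0.656, -0.001]
wrist_force: [1.3, -0.1, 1.0]
gripper_width: 0.0301
grasp_force: 0.0
time: 11.75
eef_pos: [0.5864, 0.0855, 0.1531]
ee_rot: [-0.001, 0.754, 0.656, -0.001]
wrist_force: [0.7, -0.4, 0.7]
gripper_width: 0.0301
grasp_force: 0.0
[0.5863659  0.08548264 0.15311691] [ 0.67336532 -0.41835665  0.69984244] [0.59789081 0.16101381 0.31063602]
```

View pics/w8.png

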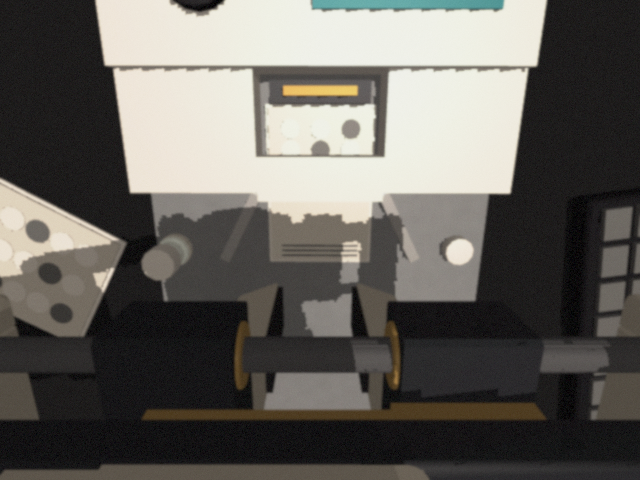

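The card is home in the lane: leading edge at row ~103, rear edge at row ~262, bridge front edge at row 194. I check the numbers.

```bash
python3 - <<'E'
from h import *
c=vision.get_calibration("wrist"); s=robot.read_state(); p=s["eef_pos"]; T=rot(s["ee_rot"])
f=lambda uv,z:((ray(c,uv,z)-p)@T)[:,:2].round(4)
bf=f([(320,193.5)],.045)[0,0]; br=f([(320,157)],.045)[0,0]; print("bridge",bf,br)
print("card rear",f([(270,262),(369,262)],.015)-[bf,0],"lead",f([(267,104),(374,106)],.015)-[bf,0])
print("lane/cheeks",f([(130,193),(511,193)],.045), f([(114,68),(528,68)],.045))
E
```

```text
bridge 0.0309 0.0554
card rear [[-0.0604 -0.0366]
 [-0.0603  0.0426]] lead [[ 0.0591 -0.0347]
 [ 0.0578  0.0417]]
lane/cheeks [[ 0.0312 -0.1268]
 [ 0.0313  0.1332]] [[ 0.1099 -0.126 ]
 [ 0.1099  0.1327]]
```

Card verified home: rear edge at about -54.7 mm, laterally centred. Now the button.

```bash
python3 -m inch '[[0,0,0,-0.05,0.2,0,0],[0,0,0,-0.1,0.4,0,0],[0,0,0,-0.15,0.6,0,0],[0,0,0,-0.2,0.8,0,0],[0,0,0,-0.25,1,0,0]]'
python3 -m inch '[[0,0,0,-0.05,0.2,0,0],[0,0,0,-0.1,0.4,0,0],[0,0,0,-0.15,0.6,0,0],[0,0,0,-0.19,0.68,0,0],[0,0,0,-0.19,0.68,0,0]]'
python3 -m inch '[[0,0,0,0,0,-0.15,0],[0,0,0,0,0,-0.3,0],[0,0,0,0,0,-0.45,0],[0,0,0,0,0,-0.6,0],[0,0,0,0,0,-0.68,0]]'
python3 -m inch '[[0,0,0,0,0,-0.01,0],[0,0,0,0,0,-0.03,0],[0,0,0,0,0,-0.05,0],[0,0,0,0,0,-0.06,0],[0,0,0,0,0,-0.06,0]]'
```

```text
time: 12.22
eef_pos: [0.561, 0.1861, 0.1522]
ee_rot: [-0.001, 0.755, 0.656, -0.001]
wrist_force: [1.0, 1.0, 0.1]
gripper_width: 0.0023
grasp_force: 0.0
time: 12.63
eef_pos: [0.5416, 0.2547, 0.1526]
ee_rot: [-0.001, 0.754, 0.657, -0.001]
wrist_force: [0.1, -0.5, -0.1]
gripper_width: 0.0006
grasp_force: 0.0
time: 13.05
eef_pos: [0.5423, 0.2516, 0.0836]
ee_rot: [-0.001, 0.755, 0.656, -0.002]
wrist_force: [-0.4, -0.2, -0.0]
gripper_width: 0.0001
grasp_force: 0.0
time: 13.47
eef_pos: [0.5434, 0.2533, 0.0804]
ee_rot: [0.0, 0.755, 0.656, 0.0]
wrist_force: [0.2, -0.5, -0.5]
gripper_width: 0.0004
grasp_force: 0.0
```

```bash
python3 -m inch '[[0,0,0,0,0,-0.01,0],[0,0,0,0,0,-0.02,0],[0,0,0,0,0,-0.04,0],[0,0,0,0,0,-0.05,0],[0,0,0,0,0,-0.05,0]]'
python3 -m inch '[[0,0,0,0,0,-0.005,0],[0,0,0,0,0,-0.01,0],[0,0,0,0,0,-0.015,0],[0,0,0,0,0,-0.02,0],[0,0,0,0,0,-0.02,0]]'
```

```text
time: 13.88
eef_pos: [0.5434, 0.2534, 0.0751]
ee_rot: [0.0, 0.754, 0.656, 0.0]
wrist_force: [-0.2, 0.0, 3.0]
gripper_width: 0.0001
grasp_force: 1.3
time: 14.3
eef_pos: [0.5433, 0.2534, 0.0731]
ee_rot: [0.0, 0.754, 0.656, 0.0]
wrist_force: [0.2, 1.1, 4.1]
gripper_width: 0.0003
grasp_force: 1.9
```

```bash
python3 -m inch '[[0,0,0,0,0,-0.005,0],[0,0,0,0,0,-0.01,0],[0,0,0,0,0,-0.015,0],[0,0,0,0,0,-0.021,0],[0,0,0,0,0,-0.021,0]]'
python3 -m inch '[[0,0,0,0,0,-0.003,0],[0,0,0,0,0,-0.006,0],[0,0,0,0,0,-0.006,0],[0,0,0,0,0,-0.006,0],[0,0,0,0,0,-0.006,0]]'
```

```text
time: 14.72
eef_pos: [0.5434, 0.2534, 0.0713]
ee_rot: [0.0, 0.754, 0.656, 0.0]
wrist_force: [0.4, 1.2, 6.0]
gripper_width: 0.0001
grasp_force: 3.0
time: 15.13
eef_pos: [0.5434, 0.2534, 0.0712]
ee_rot: [0.0, 0.755, 0.656, 0.001]
wrist_force: [0.0, 0.4, 9.6]
gripper_width: 0.0002
grasp_force: 5.0
```

The button bottomed out at 71.2 mm, where the force rises stiffly. I release it and check with the camera before handing in.

```bash
python3 -m inch '[[0,0,0,0,0,0.1,0],[0,0,0,0,0,0.3,0],[0,0,0,0,0,0.6,0],[0,0,0,0,0,0.9,0],[0,0,0,0,0,1,0]]'
python3 -m inch '[[0,0,0,0,-0.2,0,0],[0,0,0,0,-0.5,0,0],[0,0,0,0,-0.8,0,0],[0,0,0,0,-1,0,0],[0,0,0,0,-1,0,0]]'
python3 -m inch '[[0,0,0,0,-0.2,0,0],[0,0,0,0,-0.5,0,0],[0,0,0,0,-0.7,0,0],[0,0,0,0,-0.7,0,0],[0,0,0,0,-0.7,0,0]]'
python3 - <<'E'
from h import *
c=vision.get_calibration("wrist"); s=robot.read_state(); print(s["eef_pos"],s["wrist_force"],c["origin"]); save("wrist","w9")
E
```

```text
time: 15.55
eef_pos: [0.5443, 0.2536, 0.1743]
ee_rot: [0.001, 0.754, 0.656, 0.002]
wrist_force: [-0.3, 0.3, -0.1]
gripper_width: 0.0002
grasp_force: 0.0
time: 15.97
eef_pos: [0.5424, 0.1496, 0.1694]
ee_rot: [-0.0, 0.756, 0.655, -0.002]
wrist_force: [0.3, 0.4, -0.4]
gripper_width: 0.0005
grasp_force: 0.0
time: 16.38
eef_pos: [0.5427, 0.0831, 0.1697]
ee_rot: [-0.001, 0.755, 0.656, -0.0]
wrist_force: [1.0, 0.5, -0.1]
gripper_width: 0.0006
grasp_force: 0.0
[0.54274139 0.08305022 0.16965334] [ 0.95018605  0.49412281 -0.12042442] [0.55438592 0.15851403 0.32719394]
```

View pics/w9.png

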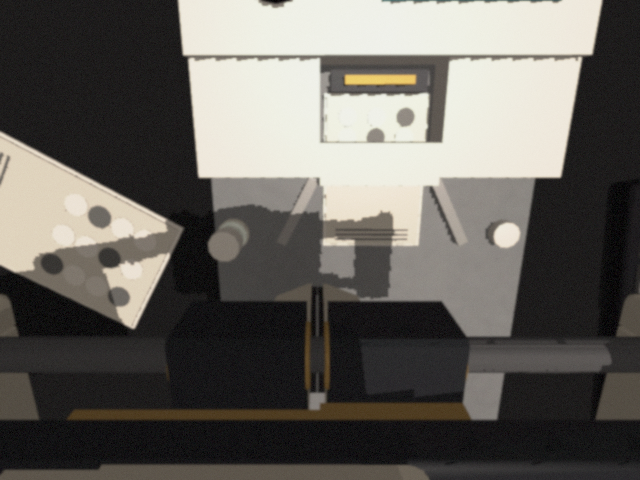

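The card is still home and straight (leading edge at row 93 by the carriage, rear edge at row 245). The vial and cap are undisturbed, and the robot is clear.

```bash
python3 -c "
from rig import robot
print(robot.hand_in())"
```

```text
the job is handed in; nothing more can be done
None
```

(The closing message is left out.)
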